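# Take the transport lock off a bench shaker

### The job

Unlock the bench shaker for use: with the orange-handled release rod, push the brass keeper pin across through its bracket until you feel it stop, without forcing it, then lift the red locking bar straight up out of both U brackets, keeping it level. Lay the rod and the bar inside the grey accessory tray and leave the glassware and tape roll behind the work where they are.

Things in the scene. Friction and masses are not known exactly. Their poses are not given: they have to be found in the camera images.
- shaker: Fixed white bench shaker, housing 232 x 204 x 58 mm. Origin: centre of its underside on the worktop; x runs from its black front panel to its back, y to its left, z up. It carries two aluminium open-topped U brackets with the red locking bar lying in them, and a deck between them. A keeper pin traps the bar's near end.
- slot_near (a point): Middle of the slot floor of the near U bracket, 104 mm above the worktop; axes as the shaker's. Bracket 30 mm thick along x, 59 mm wide along y; slot 19 mm wide, open at the top; rim 40 mm above this point. A captive brass keeper pin (diameter 12 mm, along y, axis 24 mm above this point) closes the slot over the bar until it is pushed fully towards -y.
- slot_far (a point): The same point of the far U bracket, 177 mm from the near one: same sizes, no keeper pin. In both slots a small sprung anti-rattle pad on the right (-y) wall presses the bar's end against the left wall; each drags on its end with about 1 to 12 N over the first 16 mm of lift, different at the two ends and each time, to be felt while lifting.
- deck_mid (a point): Middle of the shaker deck's rubber top, 73 mm above the worktop, under the middle of the bar. Deck 128 (x) x 190 (y) mm. Four steel ears stand on it up to 35 mm above this point, 13 to 20 mm either side of the bar's axis, at 39 to 51 mm from here along x and along -x.
- bore (a point): Centre of the bore's mouth on the left (+y) face of the near bracket, 128 mm above the worktop; axes as the shaker's: the rod goes in towards -y. Bore 13 mm wide, 3 mm countersink. The keeper pin's end lies recessed 14 to 20 mm inside, different each time and not measurable. It is tight: about 7 N to slide, no spring, stays where it is left.
- keeper_out (a point): Centre of the same bore on the near bracket's right (-y) face, where the keeper pin comes out as it is pushed. The pin is captive and ends at a hard stop, after the rod has crossed the 20 mm thick left cheek and the 19 mm slot; it is felt as a sharp rise in force, and only near it is the pin clear of the slot. Over 35 N counts as forcing.
- release_rod: The release rod: orange handle 20 x 20 x 60 mm, steel shank of diameter 8 mm sticking out 80 mm on the handle's axis, about 0.1 kg; it lies in the tray on a flat of the handle. Origin: centre of the handle's underside; x along the shank to the tip, z up.
- rod_grip (a point): Centre of the release rod's handle (where to grasp it), on the shank's axis; x points along the shank to its tip.
- rod_tip (a point): Tip of the release rod's shank, on its axis, 110 mm from the centre of the handle along x.
- lock_bar: Red locking bar: square 20 x 20 mm, 136 mm long, a steel collar (diameter 28 mm) at each end of the red part, then squared steel ends 16 x 16 mm that lie in the slots; 215 mm overall, about 0.35 kg, balanced. Origin: its centre, 112 mm above the worktop in the brackets; x along it to the far end, z up. The middle 76 mm is free to grasp from above.
- bar_end_near (a point): Centre of the end face of the bar's near end.
- bar_end_far (a point): Centre of the end face of the bar's far end.
- tray: Fixed grey open tray, 250 (x) x 200 (y) x 22 mm outside, walls and floor 4 mm thick. Origin: centre of its underside; z up. The rod lies in its left (+y) half along x at the start; the right (-y) half is empty.
- beaker_100: Empty glass beaker, 57 x 64 x 72 mm, standing on the worktop behind the work; origin: centre of its underside. Bystander.
- vial: Glass screw vial with orange and white cap, 30 mm diameter, 56 mm high, behind the work; origin: centre of its underside. Bystander.
- tape: Roll of tape, 68 mm diameter, 19 mm high, behind the work; origin: centre of its underside. Bystander.

How it is judged:
By the outcome, as a careful person would: the job done as asked, in the order asked, and still so for the second after the job is handed in, with the robot touching nothing.
It also fails if it takes over 58 s, if anything falls off the work surface, if the arm or the gripper's body presses on something with over 40 N, if the wrist force passes 120 N, or if a joint passes its speed limit or range.

### The arm

A 6-joint arm with a two-finger parallel gripper is mounted at the origin on a cart in front of the work surface, level with it; the furniture and walls round the work are solid. World frame = base frame: x ahead of the robot, y to its left, z up, the work surface at z = 0. Lengths are in m, angles in rad, forces in N, time in s.
With the tool pointing down it reaches from about 0.35 to 0.975 m from the base axis. Payload 4.9 kg.
Tool frame: the origin (TCP) lies at the very end of the fingers, on their centre line; the grasp point (between the pads) lies 19 mm behind it; z points along the fingers, y is the line along which they close (so a half turn about z gives the same grasp; the last joint's range is limited). The gripper opens to 85 mm and grips with 20 to 120 N. Pads are 22 mm wide; open, the fingers measure 114 mm over their backs; the gripper's body (76 mm by 85 mm) begins 54 mm behind the grasp point. The pads swing forward as they close: fully open they stand 13 mm farther back than shut.
Start: joints at [1.158, 0.053, 1.613, -0, 1.476, -0.119], TCP at [0.181, 0.598, 0.231] pointing down, gripper open.
Joint ranges: [-3.01, 3.01], [-1.01, 2.22], [0.06, 2.58], [-1.02, 4.17], [0.09, 2.62], [-3.14, 3.14]. Speed limits (rad/s): [2.57, 2.57, 3.14, 3.14, 3.14, 3.14].

### API

Orientations are given as a rotation vector (axis times angle).
In Python, from station import ctrl, imaging gives the robot as it stands.
- The arm moves only by the tool play_rows, never from a script. Its argument "series" is a list of rows, each a list of 3 entries, a list of its own where there are three numbers: the opening, from 0 (shut) to 1 (fully open), then the shift along the tool's x, y, z each as a share of 0.05 m, from -1 to 1, then the turn, a rotation vector about the tool's x, y, z each as a share of 8 degrees, from -1 to 1. In form: [[grip, [dx, dy, dz], [ax, ay, az]], ...]. A call has 1 to 8 rows; each row shifts and turns the commanded pose from where the row before left it, along the tool's axes as they then stand; what a row does not reach is not made up. A row lasts 1/8 s, in which the tool goes at most 62.5 mm and 10.7 degrees, less where a joint would pass 70% of its speed; a pose out of reach is approached as far as the arm can. A call with a number of a shift or a turn outside -1 to 1 is refused whole. A call with a gripper value outside its range is refused whole. The fingers move at their own pace and stop on an object; "force" is the grip in N (left out, the last holds). Time passes only in rows, so rows that do not move let the fingers close. It gives the time, the measured TCP pose, the force, the opening and the grip force at its end, in the units of the state.
- ctrl.get_obs(): the state, without advancing time (a new reading comes with each control period).
- imaging.get_image(name): name is "scene" or "side" or "wrist"; returns a dict with "color" (480x640x3 uint8, blue, green, red), "fx", "fy", "cx", "cy" (pixels), "extrinsics" (4x4, takes a point from world to camera coordinates); the wrist camera has in their place "hand_eye" (4x4, takes a point from camera to tool coordinates, whose origin is the TCP and whose axes are the flange's). Camera axes: x right, y down, z forward; pixel columns grow to the right and rows downward; lengths in m; the calibration is good to about 2 mm. The wrist camera is an equidistant fisheye: a pixel r from the principal point sees the ray r / f radians off the axis. A picture is of the moment at which its call begins: read the wrist's pose just before it. There is no depth.
- ctrl.finish_job(): hands the job in; it is judged then, once.
The state is a dict: "t": time; "q": joint angles; "dq": joint speeds; "effort": joint torques, N m; "tool_pos": TCP position; "tool_rot": TCP orientation; "contact_force": force on the tool from outside, world axes, zero at the start; "wrist_torque": the same for the moment, N m; "opening": finger opening in m; "grip_force": force on a finger pad.
Only numpy, scipy, OpenCV 4.12 (cv2) and the standard library are available. Lean on these libraries where they do the work, as an engineer would, in place of code of your own. Each camera call takes 0.05 s, during which the arm holds its last target. There are 200 camera calls.

## Working session

There is one attempt and no reset: what is moved stays moved. The work goes in short steps, Python scripts to look and compute and a tool call to move; the robot and the scene stay as the last step left them, time stands still between calls to the robot, and variables do not carry over. Pictures are saved under pics/ and viewed, at most 10 in all, crops included, and the job is handed in when it is done.

Besides the shell and the picture viewer there is one more tool, called as a command line: name --argument value ..., lists and objects as JSON in quotes. play_rows: Moves the arm, as the interface text tells. Shift numbers are shares of 0.05 m and turn numbers shares of 8 degrees, none past 1 either way. Its arguments: {"type":"object","properties":{"series":{"type":"array"},"force":{"type":"number"}},"required":["series"]}

```bash
ls; mkdir -p pics; python3 - <<'E'
from station import ctrl, imaging
import cv2,numpy as np
o=ctrl.get_obs();print({k:np.round(v,3) for k,v in o.items()})
for n in("scene","side","wrist"):
    d=imaging.get_image(n);cv2.imwrite(f"pics/{n}0.png",d["color"])
    print(n,{k:np.round(v,4).tolist() for k,v in d.items() if k!="color"})
E
```

```text
pics
{'t': np.float64(0.0), 'q': array([ 1.158,  0.053,  1.614, -0.   ,  1.476, -0.119]), 'dq': array([ 0.   , -0.001,  0.   ,  0.001,  0.003, -0.002]), 'effort': array([-0.0000e+00, -3.9369e+01, -3.7018e+01, -0.0000e+00,  7.0000e-03,
       -0.0000e+00]), 'tool_pos': array([0.181, 0.598, 0.23 ]), 'tool_rot': array([-4.600e-01, -3.107e+00,  3.000e-03]), 'contact_force': array([ 0.512,  0.134, -0.597]), 'wrist_torque': array([ 0.008, -0.03 , -0.024]), 'grip_force': np.float64(0.0), 'opening': np.float64(0.086)}
scene {'fx': 483.4418, 'fy': 483.4418, 'cx': 315.7663, 'cy': 228.8592, 'extrinsics': [[0.6974, -0.7167, 0.0026, -0.3139], [-0.4944, -0.4837, -0.7222, 0.4609], [0.5188, 0.5024, -0.6917, 0.5062], [0.0, 0.0, 0.0, 1.0]]}
side {'fx': 578.2428, 'fy': 578.2428, 'cx': 326.6723, 'cy': 236.3611, 'extrinsics': [[-0.9711, -0.2376, -0.0239, 0.6552], [-0.0905, 0.4588, -0.8839, 0.0549], [0.221, -0.8562, -0.467, 1.1462], [0.0, 0.0, 0.0, 1.0]]}
wrist {'fx': 371.6483, 'fy': 371.6483, 'cx': 323.734, 'cy': 238.5393, 'hand_eye': [[-0.0006, -0.9651, -0.2619, 0.0667], [1.0, -0.0007, 0.0004, 0.0002], [-0.0006, -0.2619, 0.9651, -0.144], [0.0, 0.0, 0.0, 1.0]]}
```

View pics/scene0.png

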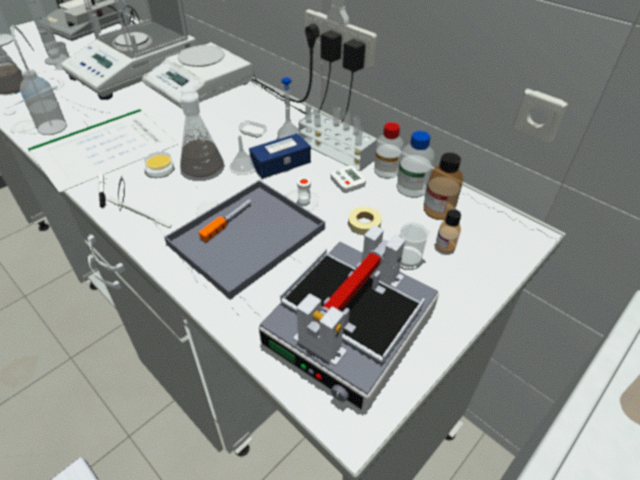

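View pics/side0.png

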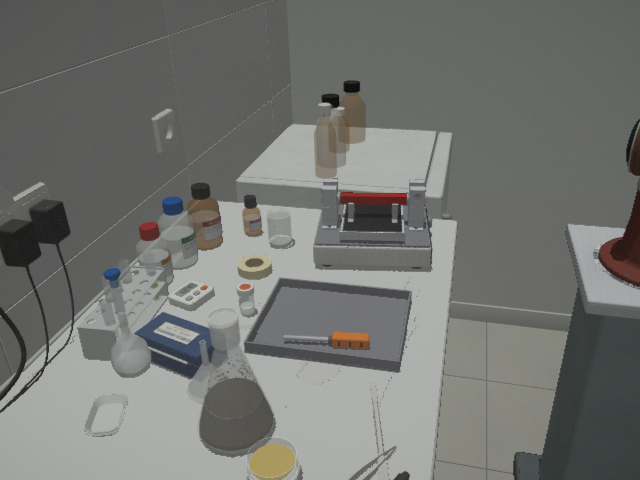

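The scene view shows the tray (rim corners about (167,239), (260,183), (325,227), (232,291)), the rod with its handle at (212,229) and tip at (250,202), and the shaker at right with the red bar from (330,308) to (380,258). The side view shows the tray at (252..412, 283..363), the rod handle at (350,341) and tip at (285,338), and the shaker at (316..431, 180..268).

```bash
python3 - <<'E'
import cv2,numpy as np
s=cv2.imread("pics/scene0.png");d=cv2.imread("pics/side0.png")
R=lambda im,x0,y0,x1,y1,k:cv2.resize(im[y0:y1,x0:x1],None,fx=k,fy=k,interpolation=cv2.INTER_CUBIC)
c=np.zeros((600,800,3),np.uint8)
a=R(s,255,225,442,411,3.2)[:600];c[:a.shape[0],:a.shape[1]][:,:]=a
cv2.imwrite("pics/c1.png",c[:,:600])
c=np.zeros((600,800,3),np.uint8)
a=R(d,305,170,445,275,4);c[:420,:560]=a
a=R(d,245,275,420,370,1.3);c[430:430+a.shape[0],:a.shape[1]]=a
a=R(s,160,175,330,300,1.3);c[430:430+a.shape[0],300:300+a.shape[1]]=a
cv2.imwrite("pics/c2.png",c)
E
```

```text
(no output)
```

View pics/c1.png

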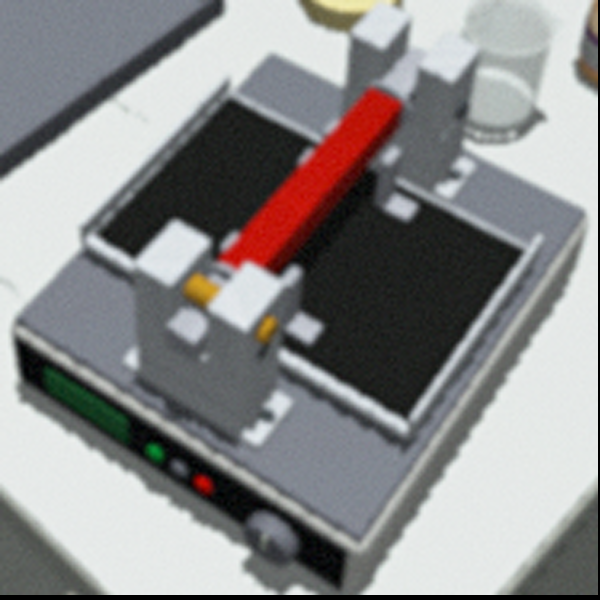

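View pics/c2.png

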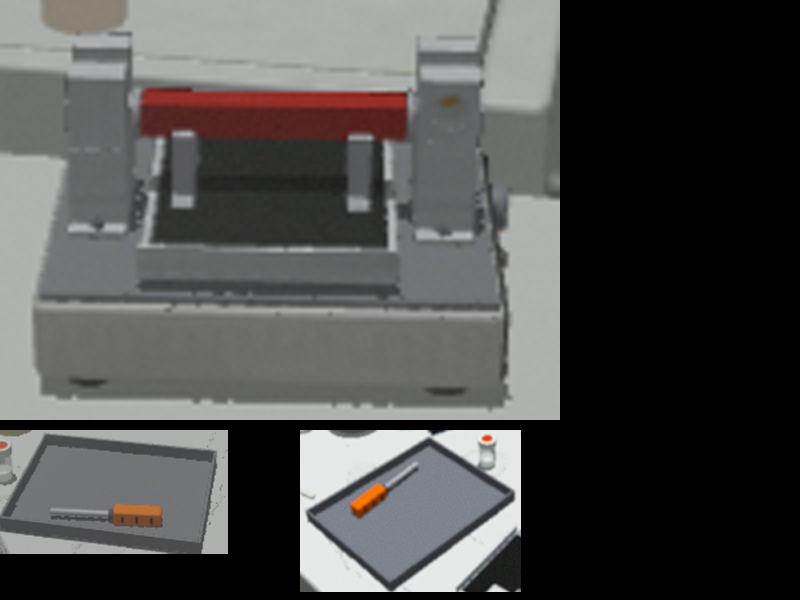

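The scene crop shows the bracket tops and housing corners clearly. The near left cheek top is at crop (137,258), (175,220), (212,243), (175,285), and the brass pin is visible in the slot at (203,290). The side crop shows the bore at (450,101) in the near bracket.

```bash
cat > cal.py <<'E'
import numpy as np
S=dict(f=483.4418,c=(315.7663,228.8592),E=np.array([[0.6974,-0.7167,0.0026,-0.3139],[-0.4944,-0.4837,-0.7222,0.4609],[0.5188,0.5024,-0.6917,0.5062]]))
D=dict(f=578.2428,c=(326.6723,236.3611),E=np.array([[-0.9711,-0.2376,-0.0239,0.6552],[-0.0905,0.4588,-0.8839,0.0549],[0.221,-0.8562,-0.467,1.1462]]))
def proj(C,P):
    p=np.atleast_2d(P)@C['E'][:,:3].T+C['E'][:,3]
    return p[:,:2]/p[:,2:]*C['f']+C['c']
def plane(C,uv,z):
    uv=np.atleast_2d(uv);R=C['E'][:,:3];o=-R.T@C['E'][:,3]
    d=np.c_[(uv-C['c'])/C['f'],np.ones(len(uv))]@R
    return o+d*((z-o[2])/d[:,2])[:,None]
E
python3 - <<'E'
from cal import *
from scipy.optimize import least_squares
sc=lambda p:np.array(p,float)/3.2+[255,225]
sd=lambda p:np.array(p,float)/4+[305,170]
h=.0885
q=[]
for x0,y0 in((-h,.0195),(h,.0195),(-h,-.0195),(h,-.0195)):
    q.append([(x0-.015,y0+.01,.144),(x0+.015,y0+.01,.144),(x0+.015,y0-.01,.144),(x0-.015,y0-.01,.144)])
qs=np.array(q).reshape(-1,3)
us=sc([(137,258),(175,220),(212,243),(175,285),(348,38),(378,5),(410,22),(380,53),(212,308),(250,262),(300,288),(253,330),(417,70),(443,33),(478,48),(448,83)])
qd=np.array([(-h-.015,.0295,.144),(-h+.015,.0295,.144),(h-.015,.0295,.144),(h+.015,.0295,.144),(-h,.0295,.128)])
ud=sd([(481,80),(418,80),(131,78),(68,78),(450,101)])
qh=np.array([(-.116,.102,.058),(.116,.102,.058),(.116,-.102,.058),(-.116,-.102,.058)])
uh=sc([(15,330),(272,55),(585,215),(358,548)])
qhd=qh[:2];uhd=sd([(502,304),(37,302)])
def T(v,P):
    c,s=np.cos(v[2]),np.sin(v[2]);return P@np.array([[c,s,0],[-s,c,0],[0,0,1]])+[v[0],v[1],0]
def res(v):
    o=np.array([v[3],v[4],0])
    return np.r_[(proj(S,T(v,qs))-us).ravel(),(proj(D,T(v,qd))-ud).ravel(),.7*(proj(S,T(v,qh+o))-uh).ravel(),.7*(proj(D,T(v,qhd+o))-uhd).ravel()]
r=least_squares(res,[.6,0,0,0,0],loss='soft_l1');print("deckmid x,y,yaw, housing off",r.x.round(4),r.x[2]*57.3);print(res(r.x).round(1))
v=r.x;P=lambda *p:T(v,np.array([p]))[0].round(4)
print("bore",P(-h,.0295,.128),"near",P(-h,0,.104),"far",P(h,0,.104))
sc2=lambda p:(np.array(p,float)-[300,430])/1.3+[160,175]
sd2=lambda p:(np.array(p,float)-[0,430])/1.3+[245,275]
qt=np.array([(-.125,.1,.022),(.125,.1,.022),(.125,-.1,.022),(-.125,-.1,.022)])
ut=sc2([(307,513),(431,438),(514,493),(391,582)])
ut2=sd2([(207,546),(1,521),(46,436),(217,451)])
f=lambda v:np.r_[(proj(S,T(v,qt))-ut).ravel(),(proj(D,T(v,qt))-ut2).ravel()]
r=least_squares(f,[.5,.3,0],loss='soft_l1');print("tray",r.x.round(4),f(r.x).round(1))
print("rod scene",plane(S,sc2([(352,508),(387,490),(417,466)]),.014).round(3).tolist())
print("rod side",plane(D,sd2([(161,516),(112,516),(51,512)]),.014).round(3).tolist())
E
```

```text
deckmid x,y,yaw, housing off [ 0.5647  0.0307  0.1585 -0.0014  0.0012] 9.079505913890811
[-0.5  2.7  0.3  0.6  0.4 -0.1 -0.6  1.2 -0.  -2.   0.1 -2.2  0.8 -2.6
  0.8 -1.6 -0.7  0.7 -0.2  0.3 -3.6 -1.  -1.1  1.  -0.1 -1.9  0.9 -1.3
  1.2 -0.9  1.5 -0.6  1.  -1.1  1.5 -1.3 -0.8 -1.5 -0.  -1.7  0.7  1.
 -3.3 -1.6 -1.8 -2.1  1.8 -1.8  1.4  1.   2.3 -0.6  0.  -1.8]
bore [0.4726 0.0459 0.128 ] near [0.4773 0.0168 0.104 ] far [0.652  0.0447 0.104 ]
tray [0.5813 0.3241 0.0364] [-3.8 -0.6 -4.2 -1.8 -0.3 -2.8 -0.8  1.  -1.5 -4.6 -0.1 -3.2 -0.6 -3.1
  0.6 -2.7]
rod scene [[0.514, 0.381, 0.014], [0.576, 0.375, 0.014], [0.646, 0.386, 0.014]]
rod side [[0.512, 0.376, 0.014], [0.572, 0.389, 0.014], [0.649, 0.397, 0.014]]
```

```bash
cat > plan.py <<'E'
import numpy as np,json
from scipy.spatial.transform import Rotation as Rn
from station import ctrl
def state():
    o=ctrl.get_obs();R=Rn.from_rotvec(o['tool_rot']);x=R.as_matrix()[:,0]
    return o,np.array(o['tool_pos']),R,np.degrees(np.arctan2(x[1],x[0]))
def down(yaw):
    a=np.radians(yaw);return Rn.from_matrix(np.array([[np.cos(a),np.sin(a),0],[np.sin(a),-np.cos(a),0],[0,0,-1]]))
def rows(p,yaw,grip,n=None,start=None):
    """rows from start (pos,Rot) or the present pose to p, tool down at yaw"""
    if start is None: o,p0,R0,y=state()
    else: p0,R0=start
    p=np.array(p,float);R1=down(yaw);w=(R0.inv()*R1).as_rotvec()
    if n is None:n=int(np.ceil(max(np.linalg.norm(p-p0)/.045,np.degrees(np.linalg.norm(w))/7.5,1)))
    out=[];R=R0;s=Rn.from_rotvec(w/n)
    for i in range(n):
        d=R.inv().apply((p-p0)/n)/.05;a=np.degrees(w/n)/8
        out.append([grip,(d.round(3)+0).tolist(),(a.round(3)+0).tolist()]);R=R*s
    print(json.dumps(out));return p,R1
E
python3 - <<'E'
from plan import *
print(state()[3])
s=rows([.543,.382,.225],185,1)
rows([.543,.382,.13],185,1,start=s)
E
```

```text
163.1636646244037
[[1, [-0.818, -0.203, 0.011], [-0.001, 0.0, -0.273]], [1, [-0.81, -0.234, 0.011], [-0.001, 0.0, -0.273]], [1, [-0.8, -0.265, 0.011], [-0.001, 0.0, -0.273]], [1, [-0.79, -0.295, 0.011], [-0.001, 0.0, -0.273]], [1, [-0.778, -0.325, 0.011], [-0.001, 0.0, -0.273]], [1, [-0.765, -0.355, 0.011], [-0.001, 0.0, -0.273]], [1, [-0.751, -0.383, 0.011], [-0.001, 0.0, -0.273]], [1, [-0.736, -0.412, 0.011], [-0.001, 0.0, -0.273]], [1, [-0.72, -0.44, 0.011], [-0.001, 0.0, -0.273]], [1, [-0.702, -0.467, 0.011], [-0.001, 0.0, -0.273]]]
[[1, [0.0, 0.0, 0.633], [0.0, 0.0, 0.0]], [1, [0.0, 0.0, 0.633], [0.0, 0.0, 0.0]], [1, [0.0, 0.0, 0.633], [0.0, 0.0, 0.0]]]
```

play_rows --series '[[1, [-0.82, -0.2, 0], [0, 0, -0.27]], [1, [-0.81, -0.23, 0], [0, 0, -0.27]], [1, [-0.8, -0.26, 0], [0, 0, -0.27]], [1, [-0.79, -0.3, 0], [0, 0, -0.27]], [1, [-0.78, -0.33, 0], [0, 0, -0.27]], [1, [-0.77, -0.36, 0], [0, 0, -0.27]], [1, [-0.75, -0.38, 0], [0, 0, -0.27]], [1, [-0.74, -0.41, 0], [0, 0, -0.27]]]'

```text
t: 1.15
tool_pos: [0.4721, 0.4243, 0.2309]
tool_rot: [0.014, -3.141, 0.0]
contact_force: [-0.3, 0.4, -0.8]
opening: 0.0856
grip_force: 0.0
```

play_rows --series '[[1, [-0.72, -0.44, 0], [0, 0, -0.27]], [1, [-0.7, -0.47, 0], [0, 0, -0.27]], [1, [0, 0, 0.6], [0, 0, 0]], [1, [0, 0, 0.6], [0, 0, 0]], [1, [0, 0, 0.6], [0, 0, 0]], [1, [0, 0, 0], [0, 0, 0]]]'

```text
t: 1.9
tool_pos: [0.5412, 0.3804, 0.1373]
tool_rot: [0.13, -3.132, 0.005]
contact_force: [0.5, -0.4, -0.7]
opening: 0.0854
grip_force: 0.0
```

```bash
python3 - <<'E'
from plan import *
from station import imaging
import cv2
o,p,R,y=state();d=imaging.get_image("wrist");cv2.imwrite("pics/w1.png",d["color"])
print(p,y,o['t']);np.savez("w1.npz",p=p,r=R.as_matrix())
E
```

```text
[0.54116968 0.38038891 0.1372688 ] -175.23971679017828 1.9
```

View pics/w1.png

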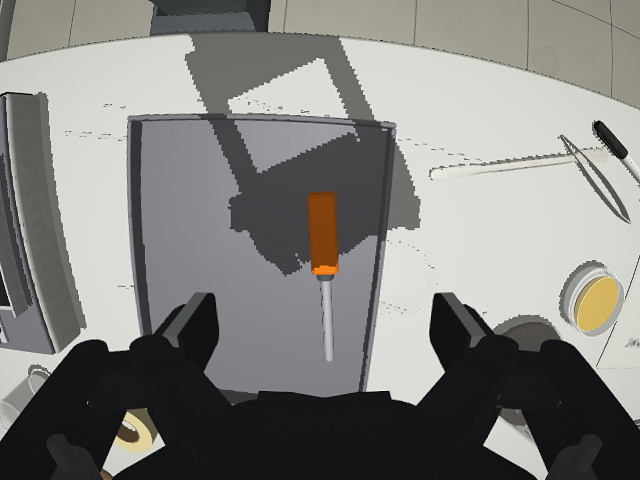

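The wrist view shows the rod handle from (321,193) to (325,273) and the shank tip at (329,360). The tray's near rim corners are at (128,117) and (396,124).

```bash
cat >> cal.py <<'E'
HE=np.array([[-0.0006,-0.9651,-0.2619,0.0667],[1,-0.0007,0.0004,0.0002],[-0.0006,-0.2619,0.9651,-0.144]])
def wplane(uv,z,p,R):
    uv=np.atleast_2d(uv)-[323.734,238.5393];r=np.linalg.norm(uv,axis=1);t=r/371.6483
    d=np.c_[uv/r[:,None]*np.sin(t)[:,None],np.cos(t)]@HE[:,:3].T@R.T
    o=R@HE[:,3]+p
    return o+d*((z-o[2])/d[:,2])[:,None]
def wproj(P,p,R):
    q=((np.atleast_2d(P)-p)@R-HE[:,3])@HE[:,:3]
    n=np.linalg.norm(q[:,:2],axis=1);return q[:,:2]/n[:,None]*(np.arctan2(n,q[:,2])*371.6483)[:,None]+[323.734,238.5393]
E
python3 - <<'E'
from cal import *
w=np.load("w1.npz");p,R=w['p'],w['r']
print(wplane([(321,193),(325,273)],.024,p,R).round(4).tolist())
print(wplane([(324.5,280),(329,360)],.014,p,R).round(4).tolist())
print(wplane([(128,117),(396,124)],.022,p,R).round(4).tolist())
E
```

```text
[[0.5109, 0.3759, 0.024], [0.5696, 0.3836, 0.024]]
[[0.579, 0.3841, 0.014], [0.652, 0.394, 0.014]]
[[0.4614, 0.2249, 0.022], [0.4576, 0.424, 0.022]]
```

```bash
python3 - <<'E'
from plan import *
s=rows([.542,.380,.06],187.4,.4,n=3)
rows([.542,.380,.007],187.4,.4,n=3,start=s)
E
```

```text
[[0.4, [0.002, -0.007, 0.532], [-0.003, -0.007, -0.11]], [0.4, [0.003, -0.007, 0.532], [-0.003, -0.007, -0.11]], [0.4, [0.003, -0.007, 0.532], [-0.003, -0.007, -0.11]]]
[[0.4, [0.0, 0.0, 0.353], [0.0, 0.0, 0.0]], [0.4, [0.0, 0.0, 0.353], [0.0, 0.0, 0.0]], [0.4, [0.0, 0.0, 0.353], [0.0, 0.0, 0.0]]]
```

play_rows --series '[[0.4, [0, -0.01, 0.5], [0, 0, -0.11]], [0.4, [0, -0.01, 0.5], [0, 0, -0.11]], [0.4, [0, 0, 0.5], [0, 0, -0.11]], [0.4, [0, 0, 0.3], [0, 0, 0]], [0.4, [0, 0, 0.1], [0, 0, 0]], [0.4, [0, 0, 0], [0, 0, 0]]]' --force 60

```text
t: 2.7
tool_pos: [0.544, 0.3809, 0.0472]
tool_rot: [-0.203, 3.134, 0.001]
contact_force: [-0.4, -0.4, -0.1]
opening: 0.0341
grip_force: 0.0
```

play_rows --series '[[0.4, [0.03, 0.01, 0.4], [0, 0, 0]], [0.4, [0, 0, 0.3], [0, 0, 0]], [0.4, [0, 0, 0.1], [0, 0, 0]], [0.4, [0, 0, 0], [0, 0, 0]]]'

```text
t: 3.2
tool_pos: [0.5414, 0.3806, 0.0053]
tool_rot: [0.203, -3.134, 0.001]
contact_force: [-0.2, -0.3, -0.0]
opening: 0.0338
grip_force: 0.0
```

play_rows --series '[[0, [0, 0, 0], [0, 0, 0]], [0, [0, 0, 0], [0, 0, 0]], [0, [0, 0, 0], [0, 0, 0]], [0, [0, 0, 0], [0, 0, 0]]]' --force 80

```text
t: 3.7
tool_pos: [0.5423, 0.3812, 0.007]
tool_rot: [-0.203, 3.134, 0.001]
contact_force: [0.9, 0.3, 1.4]
opening: 0.0178
grip_force: 80.5
```

```bash
python3 - <<'E'
from plan import *
s=rows([.542,.381,.205],187.4,0,n=5)
s=rows([.4505,.184,.205],99.1,0,n=13,start=s)
E
```

```text
[[0, [0.001, 0.0, -0.792], [0.001, 0.002, 0.0]], [0, [0.001, 0.0, -0.792], [0.001, 0.002, 0.0]], [0, [0.001, 0.0, -0.792], [0.001, 0.002, 0.0]], [0, [0.001, 0.0, -0.792], [0.001, 0.002, 0.0]], [0, [0.001, -0.001, -0.792], [0.001, 0.002, 0.0]]]
[[0, [0.179, -0.282, 0.0], [0.0, 0.0, 0.849]], [0, [0.144, -0.302, 0.0], [0.0, 0.0, 0.849]], [0, [0.107, -0.316, 0.0], [0.0, 0.0, 0.849]], [0, [0.069, -0.327, 0.0], [0.0, 0.0, 0.849]], [0, [0.03, -0.333, 0.0], [0.0, 0.0, 0.849]], [0, [-0.01, -0.334, 0.0], [0.0, 0.0, 0.849]], [0, [-0.049, -0.331, 0.0], [0.0, 0.0, 0.849]], [0, [-0.088, -0.322, 0.0], [0.0, 0.0, 0.849]], [0, [-0.125, -0.31, 0.0], [0.0, 0.0, 0.849]], [0, [-0.161, -0.293, 0.0], [0.0, 0.0, 0.849]], [0, [-0.195, -0.272, 0.0], [0.0, 0.0, 0.849]], [0, [-0.225, -0.247, 0.0], [0.0, 0.0, 0.849]], [0, [-0.253, -0.218, 0.0], [0.0, 0.0, 0.849]]]
```

play_rows --series '[[0, [0, 0, -0.4], [0, 0, 0]], [0, [0, 0, -0.8], [0, 0, 0]], [0, [0, 0, -0.8], [0, 0, 0]], [0, [0, 0, -0.8], [0, 0, 0]], [0, [0, 0, -0.8], [0, 0, 0]], [0, [0, 0, -0.4], [0, 0, 0]]]'

```text
t: 4.45
tool_pos: [0.5428, 0.3815, 0.2106]
tool_rot: [-0.203, 3.13, 0.003]
contact_force: [-0.5, -0.3, -0.3]
opening: 0.0182
grip_force: 80.1
```

play_rows --series '[[0, [0.18, -0.28, 0], [0, 0, 0.85]], [0, [0.14, -0.3, 0], [0, 0, 0.85]], [0, [0.11, -0.32, 0], [0, 0, 0.85]], [0, [0.07, -0.33, 0], [0, 0, 0.85]], [0, [0.03, -0.33, 0], [0, 0, 0.85]], [0, [-0.01, -0.33, 0], [0, 0, 0.85]], [0, [-0.05, -0.33, 0], [0, 0, 0.85]], [0, [-0.09, -0.32, 0], [0, 0, 0.85]]]'

```text
t: 5.45
tool_pos: [0.4849, 0.2592, 0.2056]
tool_rot: [-1.258, -2.878, 0.002]
contact_force: [0.3, -0.1, -0.9]
opening: 0.0177
grip_force: 80.0
```

play_rows --series '[[0, [-0.13, -0.31, 0], [0, 0, 0.85]], [0, [-0.16, -0.29, 0], [0, 0, 0.85]], [0, [-0.19, -0.27, 0], [0, 0, 0.85]], [0, [-0.23, -0.25, 0], [0, 0, 0.85]], [0, [-0.25, -0.22, 0], [0, 0, 0.85]], [0, [0, 0, 0], [0, 0, 0]], [0, [0, 0, 0], [0, 0, 0]]]'

```text
t: 6.32
tool_pos: [0.4505, 0.1845, 0.2061]
tool_rot: [-2.038, -2.39, 0.0]
contact_force: [-0.1, 0.5, 0.2]
opening: 0.0179
grip_force: 80.0
```

```bash
python3 - <<'E'
from plan import *
s=rows([.4505,.184,.121],99.1,0,n=4)
E
```

```text
[[0, [-0.003, 0.0, 0.426], [0.0, 0.0, 0.0]], [0, [-0.003, 0.0, 0.426], [0.0, 0.0, 0.0]], [0, [-0.003, 0.0, 0.426], [0.0, 0.0, 0.0]], [0, [-0.003, 0.0, 0.426], [0.0, 0.0, 0.0]]]
```

play_rows --series '[[0, [0, 0, 0.42], [0, 0, 0]], [0, [0, 0, 0.43], [0, 0, 0]], [0, [0, 0, 0.43], [0, 0, 0]], [0, [0, 0, 0.42], [0, 0, 0]], [0, [0, 0, 0], [0, 0, 0]], [0, [0, 0, 0], [0, 0, 0]]]'

```text
t: 7.08
tool_pos: [0.4511, 0.1847, 0.1221]
tool_rot: [2.039, 2.39, 0.001]
contact_force: [-0.4, -0.4, -0.9]
opening: 0.0182
grip_force: 80.0
```

```bash
python3 - <<'E'
from plan import *
from station import imaging
import cv2
o,p,R,y=state();d=imaging.get_image("wrist")["color"];s=imaging.get_image("side")["color"];c=imaging.get_image("scene")["color"]
for n,i in(("w2",d),("s2",s),("c2s",c)):cv2.imwrite(f"pics/{n}.png",i)
print(p,y,o['t']);np.savez("w2.npz",p=p,r=R.as_matrix())
K=lambda im,x0,y0,x1,y1,k:cv2.resize(im[y0:y1,x0:x1],None,fx=k,fy=k,interpolation=cv2.INTER_CUBIC)
m=np.zeros((600,800,3),np.uint8)
m[:600,:400]=K(d,220,230,420,530-0,2)[:600] if 0 else cv2.copyMakeBorder(K(d,220,200,420,480,2),0,40,0,0,cv2.BORDER_CONSTANT)
m[:300,400:]=K(s,360,170,440,230,5); m[300:,400:]=K(c,270,260,370,335,4)
cv2.imwrite("pics/m2.png",m)
E
```

```text
[0.45107003 0.18466276 0.12211931] 99.0573615523217 7.075
```

View pics/m2.png

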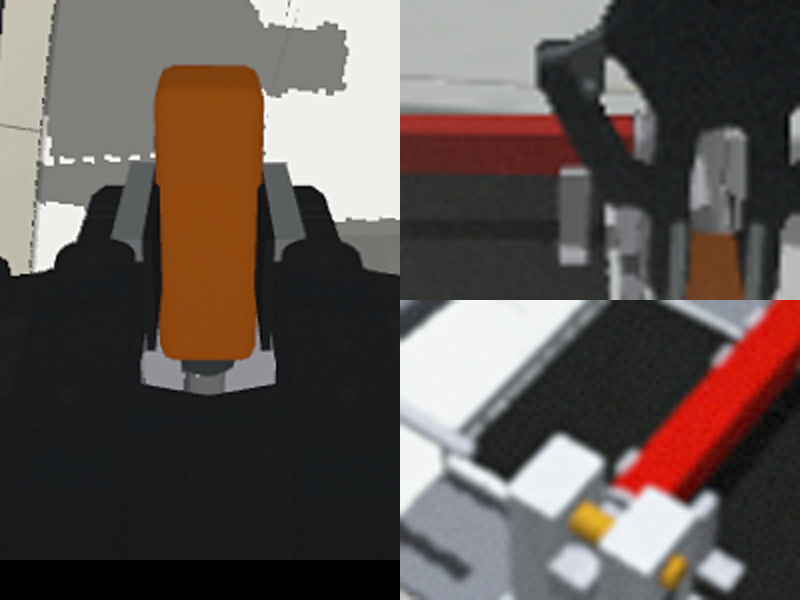

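The composite shows the rod gripped straight in the fingers (handle centred near crop column 208). The gripper hides the bore from the side camera, so I'll check the tip against the bracket in the scene view.

```bash
python3 - <<'E'
from cal import *
import cv2
w=np.load("w2.npz");p,R=w['p'],w['r']
P=[p+R@np.array([-x,0,-.007]) for x in(.03,.07,.11)]
print(np.round(P,4).tolist(),proj(S,P).round(1).tolist(),proj(D,P).round(1).tolist())
c=cv2.imread("pics/c2s.png")
cv2.imwrite("pics/c3.png",cv2.resize(c[240:350,230:365],None,fx=5,fy=5,interpolation=cv2.INTER_CUBIC))
E
```

```text
[[0.4558, 0.155, 0.1291], [0.4621, 0.1155, 0.1291], [0.4684, 0.076, 0.1291]] [[245.2, 273.4], [265.6, 285.2], [287.1, 297.6]] [[421.4, 220.3], [420.1, 210.9], [418.8, 202.0]]
```

View pics/c3.png

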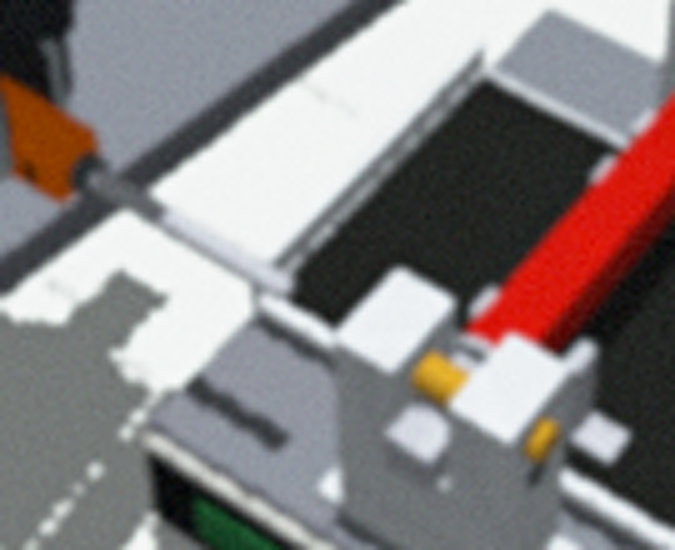

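The scene crop shows the shank ending near (290,280) in crop pixels and the pin's brass end face at (543,438). The extended rod line passes about 15 to 20 crop px above the pin, so I'll quantify that by differencing the images.

```bash
python3 - <<'E'
from cal import *
import cv2
a=cv2.imread("pics/scene0.png");b=cv2.imread("pics/c2s.png")
hsv=cv2.cvtColor(b,cv2.COLOR_BGR2HSV)
m=cv2.inRange(hsv,(12,120,90),(32,255,255));m[:300]=0;m[345:]=0;m[:,:305]=0;m[:,350:]=0
n,l,s,c=cv2.connectedComponentsWithStats(m);print(s[1:].tolist(),c[1:].round(2).tolist())
np.set_printoptions(linewidth=220)
g=cv2.absdiff(a,b).max(2)
for u in range(264,292,3):
    col=g[276:306,u].astype(float);print(u,col.astype(int))
w=np.load("w2.npz");p,R=w['p'],w['r']
from plan import Rn
v=np.array([.5647,.0307,.1585])
ex=np.array([np.cos(v[2]),np.sin(v[2]),0]);ey=np.array([-ex[1],ex[0],0])
pt=lambda x,y,z:np.array([v[0],v[1],0])+x*ex+y*ey+[0,0,z]
print("pred out/mid",proj(S,[pt(-.0885,-.0295,.128),pt(-.0885,-.035,.128),pt(-.0885,0,.128)]).round(1).tolist())
print("per mm x",proj(S,[pt(-.0875,-.0295,.128)])-proj(S,[pt(-.0885,-.0295,.128)]))
print("rod line ext",proj(S,[p+R@np.array([-x,0,-.007]) for x in(.11,.17,.2)]).round(1).tolist())
E
```

```text
[[313, 310, 10, 11, 70], [335, 324, 7, 8, 38]] [[317.11, 315.07], [337.87, 327.47]]
264 [15 13 14 12  9 10 24 20 32 64 78 53  8 13 14 15 12 14 14 11 13 12  4  2  8 13 15 14 12 13]
267 [13 13 12 13 13 10  8  4 15 20 33 54 61 30  2 13 11 12 13 14 12 15 13 11 12 13 12 15 12 11]
270 [14 13 11 13 14 14 14 11  7 10 17 22 40 61 61 25  9 13 13 13 11 13 12 13 11 13 12 13 12 13]
273 [13 12 12 14 14 11 13 12 14 11  2 11 18 22 43 64 57 11 10 14 13 15 12 12 14 12 12 11 13 11]
276 [13 13 14 11 13 13 13 15 11 12 11  9  4 16 17 30 47 66 46  4 13 13 12 12 13 12 14 12 15 20]
279 [14 11 12 12 16 11 13 13 13 14 15 13 12  8  2 13 18 31 49 38  8 18 24 24 21 19 23 32 21 21]
282 [13 12 12 13 13 13 12 14 15 16 12 11 14 11  9  1  8 27 64 97 88 37 10  8 21 22 18 22 10 13]
285 [ 14  12  14  13  12  12  13  13  13  11  12  11  17  20  29  19  24  59 106 119 100  99  51   5   6  16  25  18  20  12]
288 [ 13  13  14  14  12  12  13  13  11  12  22  22  21  21  14  15  20  25  39  60 104 105  76  35  23  25  20  21  23  23]
291 [11 16 14 14 12 12 14 21 26 18 21 18 16 14 14 10  8  3  5  6  2  3  9  9  2 12 16 24 28 19]
pred out/mid [[338.7, 328.4], [342.1, 330.3], [321.0, 318.1]]
per mm x [[ 0.39972277 -0.50116077]]
rod line ext [[287.1, 297.6], [321.3, 317.4], [339.3, 327.9]]
```

play_rows --series '[[0, [-0.1, 0, 0.02], [0, 0, 0]], [0, [-0.15, 0, 0], [0, 0, 0]], [0, [-0.15, 0, 0], [0, 0, 0]], [0, [-0.1, 0, 0], [0, 0, 0]], [0, [-0.06, 0, 0], [0, 0, 0]], [0, [-0.06, 0, 0], [0, 0, 0]], [0, [-0.06, 0, 0], [0, 0, 0]], [0, [0, 0, 0], [0, 0, 0]]]'

```text
t: 8.22
tool_pos: [0.4559, 0.1506, 0.1203]
tool_rot: [-2.04, -2.389, 0.0]
contact_force: [0.4, -0.1, -0.9]
opening: 0.0183
grip_force: 80.0
```

play_rows --series '[[0, [-0.04, 0, 0], [0, 0, 0]], [0, [-0.04, 0, 0], [0, 0, 0]], [0, [-0.04, 0, 0], [0, 0, 0]], [0, [0, 0, 0], [0, 0, 0]]]'

```text
t: 8.72
tool_pos: [0.4568, 0.1446, 0.1203]
tool_rot: [2.04, 2.389, 0.0]
contact_force: [-0.3, -0.4, -0.9]
opening: 0.0179
grip_force: 80.0
```

Tip is about 10 mm inside the bore with no contact.

play_rows --series '[[0, [-0.04, 0, 0], [0, 0, 0]], [0, [-0.04, 0, 0], [0, 0, 0]], [0, [-0.04, 0, 0], [0, 0, 0]], [0, [-0.04, 0, 0], [0, 0, 0]], [0, [0, 0, 0], [0, 0, 0]]]'

```text
t: 9.35
tool_pos: [0.4578, 0.1383, 0.1205]
tool_rot: [-2.038, -2.387, -0.004]
contact_force: [-0.6, 5.8, -0.3]
opening: 0.0182
grip_force: 80.1
```

play_rows --series '[[0, [-0.04, 0, 0], [0, 0, 0]], [0, [-0.04, 0, 0], [0, 0, 0]], [0, [-0.04, 0, 0], [0, 0, 0]]]'

```text
t: 9.72
tool_pos: [0.4586, 0.1327, 0.1205]
tool_rot: [-2.038, -2.386, -0.005]
contact_force: [-2.4, 7.1, -0.2]
opening: 0.0179
grip_force: 80.1
```

play_rows --series '[[0, [-0.04, 0, 0], [0, 0, 0]], [0, [-0.04, 0, 0], [0, 0, 0]], [0, [-0.04, 0, 0], [0, 0, 0]], [0, [-0.04, 0, 0], [0, 0, 0]]]'

```text
t: 10.22
tool_pos: [0.4599, 0.1247, 0.1205]
tool_rot: [-2.038, -2.386, -0.004]
contact_force: [-2.0, 7.2, 0.4]
opening: 0.0183
grip_force: 80.2
```

play_rows --series '[[0, [-0.03, 0, 0], [0, 0, 0]], [0, [-0.03, 0, 0], [0, 0, 0]], [0, [-0.02, 0, 0], [0, 0, 0]], [0, [-0.02, 0, 0], [0, 0, 0]]]'

```text
t: 10.72
tool_pos: [0.4606, 0.1197, 0.1204]
tool_rot: [-2.038, -2.386, -0.004]
contact_force: [-2.2, 7.1, 0.1]
opening: 0.0182
grip_force: 80.2
```

Depth is about 36 mm. I'll go on in 1 mm rows.

play_rows --series '[[0, [-0.02, 0, 0], [0, 0, 0]], [0, [-0.02, 0, 0], [0, 0, 0]]]'

```text
t: 10.98
tool_pos: [0.4609, 0.1178, 0.1204]
tool_rot: [-2.038, -2.386, -0.004]
contact_force: [-1.8, 7.8, -0.3]
opening: 0.0178
grip_force: 80.2
```

play_rows --series '[[0, [-0.02, 0, 0], [0, 0, 0]]]'

```text
t: 11.1
tool_pos: [0.461, 0.1168, 0.1204]
tool_rot: [-2.038, -2.386, -0.004]
contact_force: [-1.5, 7.0, -0.1]
opening: 0.0181
grip_force: 80.2
```

play_rows --series '[[0, [-0.02, 0, 0], [0, 0, 0]]]'

```text
t: 11.22
tool_pos: [0.4612, 0.1158, 0.1204]
tool_rot: [-2.038, -2.386, -0.004]
contact_force: [-2.2, 7.4, -0.2]
opening: 0.0181
grip_force: 80.2
```

play_rows --series '[[0, [-0.02, 0, 0], [0, 0, 0]]]'

```text
t: 11.35
tool_pos: [0.4613, 0.1151, 0.1204]
tool_rot: [-2.038, -2.386, -0.005]
contact_force: [-2.3, 9.5, -0.0]
opening: 0.0181
grip_force: 80.2
```

play_rows --series '[[0, [-0.016, 0, 0], [0, 0, 0]]]'

```text
t: 11.48
tool_pos: [0.4614, 0.115, 0.1205]
tool_rot: [-2.037, -2.385, -0.007]
contact_force: [-3.0, 12.6, 0.6]
opening: 0.0183
grip_force: 80.2
```

play_rows --series '[[0, [-0.016, 0, 0], [0, 0, 0]]]'

```text
t: 11.6
tool_pos: [0.4614, 0.1149, 0.1206]
tool_rot: [-2.036, -2.384, -0.009]
contact_force: [-2.0, 13.9, 1.7]
opening: 0.0181
grip_force: 80.3
```

play_rows --series '[[0, [-0.012, 0, 0], [0, 0, 0]]]'

```text
t: 11.72
tool_pos: [0.4614, 0.1148, 0.1206]
tool_rot: [-2.036, -2.383, -0.01]
contact_force: [-2.8, 16.9, 1.2]
opening: 0.0177
grip_force: 80.3
```

Contact at a hard stop, with the force rising to 17 N while the arm stood still at about 40 mm depth. Now I'll withdraw.

play_rows --series '[[0, [0.1, 0, 0], [0, 0, 0]], [0, [0.2, 0, 0], [0, 0, 0]], [0, [0.2, 0, 0], [0, 0, 0]], [0, [0.2, 0, 0], [0, 0, 0]], [0, [0.2, 0, 0], [0, 0, 0]], [0, [0.3, 0, 0], [0, 0, 0]], [0, [0.3, 0, 0], [0, 0, 0]], [0, [0, 0, 0], [0, 0, 0]]]'

```text
t: 12.72
tool_pos: [0.4501, 0.1861, 0.1203]
tool_rot: [-2.038, -2.391, 0.0]
contact_force: [0.5, -0.2, -1.8]
opening: 0.0184
grip_force: 80.1
```

```bash
python3 - <<'E'
from plan import *
o,p,R,y=state();print(p,y)
from station import imaging
import cv2
c=imaging.get_image("scene")["color"];cv2.imwrite("pics/c4s.png",c)
cv2.imwrite("pics/c4.png",cv2.resize(c[280:350,280:365],None,fx=6,fy=6,interpolation=cv2.INTER_CUBIC))
m=cv2.inRange(cv2.cvtColor(c,cv2.COLOR_BGR2HSV),(12,120,90),(32,255,255));m[:300]=0;m[350:]=0;m[:,:305]=0;m[:,360:]=0
n,l,s,cc=cv2.connectedComponentsWithStats(m);print(s[1:].tolist())
s=rows(p+[0,0,.085],99.1,0,n=3)
s=rows([.542,.383,.205],187.4,0,n=13,start=s)
s=rows([.542,.383,.009],187.4,0,n=5,start=s)
E
```

```text
[0.45011208 0.18612413 0.12029267] 99.1202663015708
[[335, 324, 23, 17, 180]]
[[0, [0.004, 0.0, -0.567], [0.0, 0.001, -0.001]], [0, [0.004, 0.0, -0.567], [0.0, 0.001, -0.001]], [0, [0.004, 0.0, -0.567], [0.0, 0.001, -0.001]]]
[[0, [0.277, 0.187, 0.0], [0.0, 0.0, -0.849]], [0, [0.253, 0.219, 0.0], [0.0, 0.0, -0.849]], [0, [0.225, 0.247, 0.0], [0.0, 0.0, -0.849]], [0, [0.194, 0.272, 0.0], [0.0, 0.0, -0.849]], [0, [0.161, 0.293, 0.0], [0.0, 0.0, -0.849]], [0, [0.125, 0.31, 0.0], [0.0, 0.0, -0.849]], [0, [0.087, 0.323, 0.0], [0.0, 0.0, -0.849]], [0, [0.048, 0.331, 0.0], [0.0, 0.0, -0.849]], [0, [0.009, 0.334, 0.0], [0.0, 0.0, -0.849]], [0, [-0.031, 0.333, 0.0], [0.0, 0.0, -0.849]], [0, [-0.07, 0.327, 0.0], [0.0, 0.0, -0.849]], [0, [-0.108, 0.316, 0.0], [0.0, 0.0, -0.849]], [0, [-0.145, 0.301, 0.0], [0.0, 0.0, -0.849]]]
[[0, [0.0, 0.0, 0.784], [0.0, 0.0, 0.0]], [0, [0.0, 0.0, 0.784], [0.0, 0.0, 0.0]], [0, [0.0, 0.0, 0.784], [0.0, 0.0, 0.0]], [0, [0.0, 0.0, 0.784], [0.0, 0.0, 0.0]], [0, [0.0, 0.0, 0.784], [0.0, 0.0, 0.0]]]
```

The brass is gone from the slot and now sticks out of the right face. Next I return the rod to the tray.

play_rows --series '[[0, [0, 0, -0.56], [0, 0, 0]], [0, [0, 0, -0.57], [0, 0, 0]], [0, [0, 0, -0.57], [0, 0, 0]], [0, [0.28, 0.19, 0], [0, 0, -0.85]], [0, [0.25, 0.22, 0], [0, 0, -0.85]], [0, [0.23, 0.25, 0], [0, 0, -0.85]], [0, [0.19, 0.27, 0], [0, 0, -0.85]], [0, [0.16, 0.29, 0], [0, 0, -0.85]]]'

```text
t: 13.78
tool_pos: [0.4863, 0.2607, 0.2052]
tool_rot: [1.248, 2.883, -0.001]
contact_force: [0.3, 0.2, -1.1]
opening: 0.0182
grip_force: 80.1
```

play_rows --series '[[0, [0.13, 0.31, 0], [0, 0, -0.85]], [0, [0.09, 0.32, 0], [0, 0, -0.85]], [0, [0.05, 0.33, 0], [0, 0, -0.85]], [0, [0.01, 0.33, 0], [0, 0, -0.85]], [0, [-0.03, 0.33, 0], [0, 0, -0.85]], [0, [-0.07, 0.33, 0], [0, 0, -0.85]], [0, [-0.11, 0.32, 0], [0, 0, -0.85]], [0, [-0.15, 0.3, 0], [0, 0, -0.85]]]'

```text
t: 14.78
tool_pos: [0.5427, 0.382, 0.205]
tool_rot: [0.208, -3.134, 0.001]
contact_force: [-0.7, 0.5, -0.7]
opening: 0.0178
grip_force: 80.1
```

play_rows --series '[[0, [0, 0, 0.7], [0, 0, 0]], [0, [0, 0, 0.8], [0, 0, 0]], [0, [0, 0, 0.8], [0, 0, 0]], [0, [0, 0, 0.8], [0, 0, 0]], [0, [0, 0, 0.4], [0, 0, 0]], [0, [0, 0, 0], [0, 0, 0]]]'

```text
t: 15.52
tool_pos: [0.5414, 0.3812, 0.0285]
tool_rot: [0.202, -3.132, 0.003]
contact_force: [-0.1, -0.3, -0.6]
opening: 0.0178
grip_force: 80.0
```

play_rows --series '[[0, [0, 0, 0.25], [0, 0, 0]], [0, [0, 0, 0.12], [0, 0, 0]], [0, [0, 0, 0.03], [0, 0, 0]], [0, [0, 0, 0], [0, 0, 0]]]'

```text
t: 16.02
tool_pos: [0.5425, 0.3822, 0.0107]
tool_rot: [-0.203, 3.135, 0.0]
contact_force: [0.5, -1.1, -0.9]
opening: 0.0182
grip_force: 80.0
```

play_rows --series '[[0, [0, 0, 0.04], [0, 0, 0]], [0, [0, 0, 0.01], [0, 0, 0]], [0, [0, 0, 0], [0, 0, 0]]]'

```text
t: 16.4
tool_pos: [0.5423, 0.382, 0.0078]
tool_rot: [0.203, -3.135, 0.0]
contact_force: [0.1, 0.5, -1.4]
opening: 0.0178
grip_force: 80.0
```

play_rows --series '[[0.4, [0, 0, 0], [0, 0, 0]], [0.4, [0, 0, 0], [0, 0, 0]], [0.4, [0, 0, 0], [0, 0, 0]], [0.4, [0, 0, -0.2], [0, 0, 0]], [0.4, [0, 0, -0.8], [0, 0, 0]], [0.4, [0, 0, -0.9], [0, 0, 0]], [0.4, [0, 0, -0.9], [0, 0, 0]], [0.4, [0, 0, -0.9], [0, 0, 0]]]'

```text
t: 17.4
tool_pos: [0.5423, 0.382, 0.1953]
tool_rot: [-0.203, 3.134, 0.001]
contact_force: [0.8, 1.0, -0.9]
opening: 0.034
grip_force: 0.0
```

```bash
python3 - <<'E'
from plan import *
o,p,R,y=state();print(p,y,o['t'])
s=rows([.565,.031,.21],189.1,.7)
E
```

```text
[0.54230558 0.38202328 0.1952792 ] -172.59249634309148 17.4
[[0.7, [0.057, -0.878, -0.037], [0.0, 0.001, -0.026]], [0.7, [0.06, -0.877, -0.037], [0.0, 0.001, -0.026]], [0.7, [0.063, -0.877, -0.037], [0.0, 0.001, -0.026]], [0.7, [0.067, -0.877, -0.037], [0.0, 0.001, -0.026]], [0.7, [0.07, -0.877, -0.037], [0.0, 0.001, -0.026]], [0.7, [0.073, -0.876, -0.037], [0.0, 0.001, -0.026]], [0.7, [0.076, -0.876, -0.037], [0.0, 0.001, -0.026]], [0.7, [0.08, -0.876, -0.037], [0.0, 0.001, -0.026]]]
```

play_rows --series '[[0.7, [0.06, -0.88, -0.04], [0, 0, -0.03]], [0.7, [0.06, -0.88, -0.04], [0, 0, -0.03]], [0.7, [0.06, -0.88, -0.04], [0, 0, -0.03]], [0.7, [0.07, -0.88, -0.04], [0, 0, -0.03]], [0.7, [0.07, -0.88, -0.04], [0, 0, -0.03]], [0.7, [0.07, -0.88, -0.04], [0, 0, -0.03]], [0.7, [0.08, -0.88, -0.04], [0, 0, -0.02]], [0.7, [0.08, -0.85, -0.04], [0, 0, -0.02]]]'

```text
t: 18.4
tool_pos: [0.5653, 0.0297, 0.2099]
tool_rot: [-0.251, 3.13, -0.0]
contact_force: [-0.3, 0.3, 0.5]
opening: 0.0599
grip_force: 0.0
```

play_rows --series '[[0.7, [0, 0, 0], [0, 0, 0]], [0.7, [0, 0, 0], [0, 0, 0]]]'

```text
t: 18.65
tool_pos: [0.5653, 0.0315, 0.2093]
tool_rot: [-0.251, 3.131, 0.001]
contact_force: [1.3, -0.7, 0.2]
opening: 0.0599
grip_force: 0.0
```

```bash
python3 - <<'E'
from plan import *
from cal import *
from station import imaging
import cv2
o,p,R,y=state();d=imaging.get_image("wrist")["color"];print(p,y,o['t']);Rm=R.as_matrix()
h=cv2.cvtColor(d,cv2.COLOR_BGR2HSV);m=cv2.inRange(h,(0,150,60),(5,255,255))|cv2.inRange(h,(174,150,60),(180,255,255))
n,l,s,c=cv2.connectedComponentsWithStats(m);k=1+s[1:,4].argmax();print(s[k])
ys,xs=np.where(l==k);W=wplane(np.c_[xs,ys].astype(float),.122,p,Rm)[:,:2]
r=cv2.minAreaRect((W*1000).astype(np.float32));print(r)
cv2.imwrite("pics/w3.png",d)
E
```

```text
[0.56530257 0.03154311 0.20929985] -170.84612471570327 18.65
[ 314  138   33  198 6025]
((564.2688598632812, 35.53014373779297), (135.39065551757812, 20.171937942504883), 8.514731407165527)
```

View pics/w3.png

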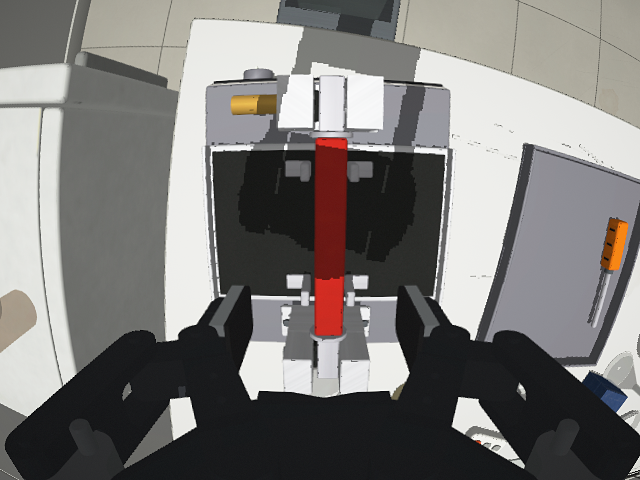

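The wrist view shows the red bar at columns 314 to 347, rows 138 to 336, with the slot clear of the pin (brass sticking out at (253,104)). The rod lies in the tray at (610,250). The bar fit gives its centre at (0.5643, 0.0355) and yaw 8.5°.

```bash
python3 - <<'E'
from plan import *
s=rows([.5645,.0350,.094],188.7,.6,n=5)
E
```

```text
[[0.6, [0.001, 0.012, 0.461], [0.0, 0.001, 0.013]], [0.6, [0.001, 0.012, 0.461], [0.0, 0.001, 0.013]], [0.6, [0.001, 0.012, 0.461], [0.0, 0.001, 0.013]], [0.6, [0.001, 0.012, 0.461], [0.0, 0.001, 0.013]], [0.6, [0.001, 0.012, 0.461], [0.0, 0.001, 0.013]]]
```

play_rows --series '[[0.6, [0, 0.01, 0.46], [0, 0, 0.01]], [0.6, [0, 0.01, 0.46], [0, 0, 0.01]], [0.6, [0, 0.01, 0.46], [0, 0, 0.02]], [0.6, [0, 0.01, 0.46], [0, 0, 0.01]], [0.6, [0, 0.02, 0.4], [0, 0, 0.01]], [0.6, [0, 0, 0.06], [0, 0, 0]], [0.6, [0, 0, 0], [0, 0, 0]], [0.6, [0, 0, 0], [0, 0, 0]]]' --force 20

```text
t: 19.7
tool_pos: [0.5657, 0.0342, 0.0951]
tool_rot: [-0.238, 3.13, -0.001]
contact_force: [0.6, -0.0, 0.2]
opening: 0.051
grip_force: 0.0
```

play_rows --series '[[0, [0, 0, 0], [0, 0, 0]], [0, [0, 0, 0], [0, 0, 0]], [0, [0, 0, 0], [0, 0, 0]], [0, [0, 0, 0], [0, 0, 0]], [0, [0, 0, 0], [0, 0, 0]], [0, [0, 0, 0], [0, 0, 0]]]' --force 20

```text
t: 20.45
tool_pos: [0.5651, 0.0351, 0.0947]
tool_rot: [-0.237, 3.132, 0.003]
contact_force: [-1.1, 4.5, 4.1]
opening: 0.0195
grip_force: 23.2
```

play_rows --series '[[0, [0, 0.02, 0], [0, 0, 0]], [0, [0, 0, 0], [0, 0, 0]], [0, [0, 0, 0], [0, 0, 0]], [0, [0, 0, 0], [0, 0, 0]]]' --force 115

```text
t: 20.95
tool_pos: [0.5652, 0.0353, 0.095]
tool_rot: [-0.238, 3.131, 0.0]
contact_force: [-1.6, 2.6, 6.0]
opening: 0.0181
grip_force: 113.4
```

```bash
cat > rep.py <<'E'
from plan import *
o,p,R,y=state();M=R.as_matrix()
ft=M.T@o['contact_force'];tt=M.T@o['wrist_torque'];x=M[:,0]
print("t",o['t'],"p",p.round(4),"F",np.round(o['contact_force'],1),"Ftool",ft.round(1),"Ttool",tt.round(2),"Tworld",np.round(o['wrist_torque'],2),"pitch_x(deg,+=tool x up)",round(float(np.degrees(np.arcsin(x[2]))),2),"roll",round(float(np.degrees(np.arcsin(M[2,1]))),2),"yaw",y)
E
python3 rep.py
```

```text
t 20.95 p [0.5652 0.0353 0.095 ] F [-1.6  2.6  6. ] Ftool [ 1.2  2.9 -6. ] Ttool [-0.43  0.27  0.05] Tworld [ 0.38  0.33 -0.05] pitch_x(deg,+=tool x up) -0.07 roll 0.01 yaw -171.31590631963192
```

play_rows --series '[[0, [0, 0, -0.02], [0, 0, 0]], [0, [0, 0, -0.02], [0, 0, 0]]]'

```text
t: 21.2
tool_pos: [0.565, 0.0353, 0.0951]
tool_rot: [-0.238, 3.131, 0.001]
contact_force: [4.9, 3.1, -6.1]
opening: 0.018
grip_force: 112.4
```

```bash
python3 rep.py
```

```text
t 21.2 p [0.565  0.0353 0.0951] F [ 4.9  3.1 -6.1] Ftool [-5.3  2.3  6.1] Ttool [-0.3  -0.85  0.05] Tworld [ 0.43 -0.8  -0.05] pitch_x(deg,+=tool x up) -0.09 roll 0.02 yaw -171.31774747879768
```

play_rows --series '[[0, [0, 0, -0.02], [0, 0, 0]], [0, [0, 0, -0.02], [0, 0, 0]]]'

```text
t: 21.45
tool_pos: [0.5641, 0.0352, 0.0959]
tool_rot: [0.238, -3.132, -0.0]
contact_force: [4.1, 1.7, -8.4]
opening: 0.0178
grip_force: 112.5
```

```bash
python3 rep.py
```

```text
t 21.45 p [0.5641 0.0352 0.0959] F [ 4.1  1.7 -8.4] Ftool [-4.3  1.1  8.4] Ttool [-0.21 -0.76  0.12] Tworld [ 0.32 -0.72 -0.12] pitch_x(deg,+=tool x up) 0.05 roll 0.02 yaw -171.31673123246262
```

play_rows --series '[[0, [0, 0, -0.03], [0, 0, 0]], [0, [0, 0, -0.03], [0, 0, 0]]]'

```text
t: 21.7
tool_pos: [0.5632, 0.0351, 0.0988]
tool_rot: [0.238, -3.129, -0.0]
contact_force: [2.7, 1.2, -12.6]
opening: 0.0182
grip_force: 112.5
```

```bash
python3 rep.py; python3 - <<'E'
from station import imaging
import cv2
cv2.imwrite("pics/s5.png",imaging.get_image("side")["color"])
E
```

```text
t 21.7 p [0.5632 0.0351 0.0988] F [  2.7   1.2 -12.6] Ftool [-2.9  0.8 12.6] Ttool [-0.22 -0.62  0.09] Tworld [ 0.31 -0.58 -0.09] pitch_x(deg,+=tool x up) 0.2 roll 0.03 yaw -171.31621760421854
```

play_rows --series '[[0, [0, 0, -0.03], [0, 0, 0]], [0, [0, 0, -0.03], [0, 0, 0]]]'

```text
t: 22.0
tool_pos: [0.5635, 0.0351, 0.1031]
tool_rot: [0.238, -3.129, -0.0]
contact_force: [-1.3, 2.0, -10.5]
opening: 0.018
grip_force: 112.6
```

```bash
python3 rep.py; python3 - <<'E'
from plan import *
from station import imaging
import cv2
c=imaging.get_image("side")["color"];cv2.imwrite("pics/s6.png",c)
for f in("side0","s5","s6"):
    h=cv2.cvtColor(cv2.imread(f"pics/{f}.png"),cv2.COLOR_BGR2HSV)
    m=(cv2.inRange(h,(0,120,60),(8,255,255))|cv2.inRange(h,(172,120,60),(180,255,255)));m[:170]=0;m[240:]=0;m[:,:330]=0;m[:,415:]=0
    print(f,[(u,np.round(np.where(m[:,u:u+10])[0].mean(),2),(m[:,u:u+10]>0).sum()) for u in(342,352,362,372,382,392) if m[:,u:u+10].any()])
E
```

```text
t 22.0 p [0.5635 0.0351 0.1031] F [ -1.3   2.  -10.5] Ftool [ 0.9  2.1 10.5] Ttool [-0.23  0.07  0.15] Tworld [ 0.22  0.11 -0.15] pitch_x(deg,+=tool x up) 0.18 roll 0.03 yaw -171.3124117043603
side0 [(342, np.float64(197.04), np.int64(110)), (352, np.float64(197.73), np.int64(106)), (362, np.float64(198.36), np.int64(117)), (372, np.float64(198.5), np.int64(120)), (382, np.float64(198.5), np.int64(120)), (392, np.float64(197.83), np.int64(106))]
s5 [(342, np.float64(196.0), np.int64(110)), (352, np.float64(196.41), np.int64(118)), (362, np.float64(196.5), np.int64(72)), (372, np.float64(196.5), np.int64(24)), (382, np.float64(196.5), np.int64(120)), (392, np.float64(197.16), np.int64(113))]
s6 [(342, np.float64(194.11), np.int64(112)), (352, np.float64(194.41), np.int64(118)), (362, np.float64(194.5), np.int64(72)), (372, np.float64(194.5), np.int64(24)), (382, np.float64(194.5), np.int64(120)), (392, np.float64(195.0), np.int64(112))]
```

play_rows --series '[[0, [0, 0, -0.03], [0, 0, 0]], [0, [0, 0, -0.03], [0, 0, 0]], [0, [0, 0, -0.03], [0, 0, 0]]]'

```text
t: 22.42
tool_pos: [0.5648, 0.0353, 0.1086]
tool_rot: [-0.238, 3.132, 0.0]
contact_force: [-1.5, 3.3, -9.4]
opening: 0.018
grip_force: 112.6
```

```bash
python3 rep.py
```

```text
t 22.425 p [0.5648 0.0353 0.1086] F [-1.5  3.3 -9.4] Ftool [1.  3.4 9.4] Ttool [-0.43  0.09  0.12] Tworld [ 0.41  0.15 -0.12] pitch_x(deg,+=tool x up) -0.01 roll 0.02 yaw -171.3098932673047
```

play_rows --series '[[0, [0, 0, -0.03], [0, 0, 0]], [0, [0, 0, -0.03], [0, 0, 0]], [0, [0, 0, -0.03], [0, 0, 0]], [0, [0, 0, -0.03], [0, 0, 0]]]'

```text
t: 22.92
tool_pos: [0.5651, 0.035, 0.1149]
tool_rot: [-0.238, 3.132, -0.001]
contact_force: [-0.0, -0.0, -4.7]
opening: 0.0182
grip_force: 113.3
```

```bash
python3 rep.py;  python3 - <<'E'
from plan import *
from station import imaging
import cv2
c=imaging.get_image("side")["color"];cv2.imwrite("pics/s7.png",c)
for f in("side0","s7"):
    h=cv2.cvtColor(cv2.imread(f"pics/{f}.png"),cv2.COLOR_BGR2HSV)
    m=(cv2.inRange(h,(0,120,60),(8,255,255))|cv2.inRange(h,(172,120,60),(180,255,255)));m[:170]=0;m[240:]=0;m[:,:330]=0;m[:,415:]=0
    print(f,[(u,np.round(np.where(m[:,u:u+10])[0].mean(),2),(m[:,u:u+10]>0).sum()) for u in(342,352,362,372,382,392) if m[:,u:u+10].any()])
E
```

```text
t 22.925 p [0.5651 0.035  0.1149] F [-0.  -0.  -4.7] Ftool [ 0.  -0.   4.7] Ttool [ 0.   -0.02  0.  ] Tworld [ 0.   -0.02 -0.  ] pitch_x(deg,+=tool x up) -0.06 roll -0.03 yaw -171.3117414264362
side0 [(342, np.float64(197.04), np.int64(110)), (352, np.float64(197.73), np.int64(106)), (362, np.float64(198.36), np.int64(117)), (372, np.float64(198.5), np.int64(120)), (382, np.float64(198.5), np.int64(120)), (392, np.float64(197.83), np.int64(106))]
s7 [(342, np.float64(188.36), np.int64(117)), (352, np.float64(188.95), np.int64(111)), (362, np.float64(189.0), np.int64(55)), (372, np.float64(189.0), np.int64(33)), (382, np.float64(189.21), np.int64(114)), (392, np.float64(189.5), np.int64(120))]
```

The bar is free and level. I'll lift it straight clear, then carry it over.

play_rows --series '[[0, [0, 0, -0.1], [0, 0, 0]], [0, [0, 0, -0.2], [0, 0, 0]], [0, [0, 0, -0.3], [0, 0, 0]], [0, [0, 0, -0.4], [0, 0, 0]], [0, [0, 0, -0.4], [0, 0, 0]], [0, [0, 0, -0.4], [0, 0, 0]], [0, [0, 0, -0.2], [0, 0, 0]], [0, [0, 0, 0], [0, 0, 0]]]'

```text
t: 23.98
tool_pos: [0.5652, 0.0351, 0.2155]
tool_rot: [-0.238, 3.131, -0.001]
contact_force: [-0.6, -0.8, -4.0]
opening: 0.018
grip_force: 113.3
```

```bash
python3 rep.py; python3 - <<'E'
from plan import *
s=rows([.585,.273,.21],181.5,0,n=8)
s=rows([.585,.273,.03],181.5,0,n=6,start=s)
E
```

```text
t 23.975 p [0.5652 0.0351 0.2155] F [-0.6 -0.8 -4. ] Ftool [ 0.7 -0.7  4. ] Ttool [-0.    0.04 -0.07] Tworld [-0.    0.04  0.07] pitch_x(deg,+=tool x up) -0.11 roll -0.03 yaw -171.31230353248543
[[0, [-0.139, 0.581, 0.014], [0.0, 0.002, 0.112]], [0, [-0.13, 0.583, 0.014], [0.0, 0.002, 0.112]], [0, [-0.12, 0.585, 0.014], [0.0, 0.002, 0.112]], [0, [-0.111, 0.586, 0.014], [0.0, 0.002, 0.112]], [0, [-0.102, 0.588, 0.014], [0.0, 0.002, 0.112]], [0, [-0.093, 0.59, 0.014], [0.0, 0.002, 0.112]], [0, [-0.084, 0.591, 0.014], [0.0, 0.002, 0.112]], [0, [-0.074, 0.592, 0.014], [0.0, 0.002, 0.112]]]
[[0, [0.0, 0.0, 0.6], [0.0, 0.0, 0.0]], [0, [0.0, 0.0, 0.6], [0.0, 0.0, 0.0]], [0, [0.0, 0.0, 0.6], [0.0, 0.0, 0.0]], [0, [0.0, 0.0, 0.6], [0.0, 0.0, 0.0]], [0, [0.0, 0.0, 0.6], [0.0, 0.0, 0.0]], [0, [0.0, 0.0, 0.6], [0.0, 0.0, 0.0]]]
```

play_rows --series '[[0, [-0.14, 0.58, 0], [0, 0, 0.11]], [0, [-0.13, 0.58, 0], [0, 0, 0.11]], [0, [-0.12, 0.59, 0], [0, 0, 0.11]], [0, [-0.11, 0.59, 0], [0, 0, 0.11]], [0, [-0.1, 0.59, 0], [0, 0, 0.11]], [0, [-0.09, 0.59, 0], [0, 0, 0.12]], [0, [-0.08, 0.59, 0], [0, 0, 0.11]], [0, [-0.08, 0.59, 0], [0, 0, 0.11]]]'

```text
t: 24.98
tool_pos: [0.5834, 0.274, 0.2125]
tool_rot: [0.042, -3.139, 0.001]
contact_force: [0.1, -0.1, -3.9]
opening: 0.0182
grip_force: 113.5
```

play_rows --series '[[0, [0, 0, 0], [0, 0, 0]], [0, [0, 0, 0.5], [0, 0, 0]], [0, [0, 0, 0.7], [0, 0, 0]], [0, [0, 0, 0.7], [0, 0, 0]], [0, [0, 0, 0.7], [0, 0, 0]], [0, [0, 0, 0.6], [0, 0, 0]], [0, [0, 0, 0.3], [0, 0, 0]], [0, [0, 0, 0], [0, 0, 0]]]'

```text
t: 25.98
tool_pos: [0.583, 0.2725, 0.0377]
tool_rot: [0.042, -3.138, 0.002]
contact_force: [0.1, -0.1, -4.0]
opening: 0.0181
grip_force: 113.7
```

```bash
python3 rep.py; python3 - <<'E'
from plan import *
from cal import *
from station import imaging
import cv2
o,p,R,y=state();d=imaging.get_image("wrist")["color"];cv2.imwrite("pics/w4.png",d)
s=imaging.get_image("side")["color"];cv2.imwrite("pics/s8.png",s)
m=np.vstack([cv2.resize(d,(480,360)),cv2.resize(s[250:390,230:430],None,fx=2.4,fy=1.7)])
cv2.imwrite("pics/m4.png",m);print(m.shape)
np.savez("w4.npz",p=p,r=R.as_matrix())
E
```

```text
t 25.975 p [0.583  0.2725 0.0377] F [ 0.1 -0.1 -4. ] Ftool [-0.1 -0.1  4. ] Ttool [ 0.05 -0.01  0.05] Tworld [-0.05 -0.01 -0.05] pitch_x(deg,+=tool x up) 0.18 roll -0.06 yaw -178.45400766840044
(598, 480, 3)
```

View pics/m4.png

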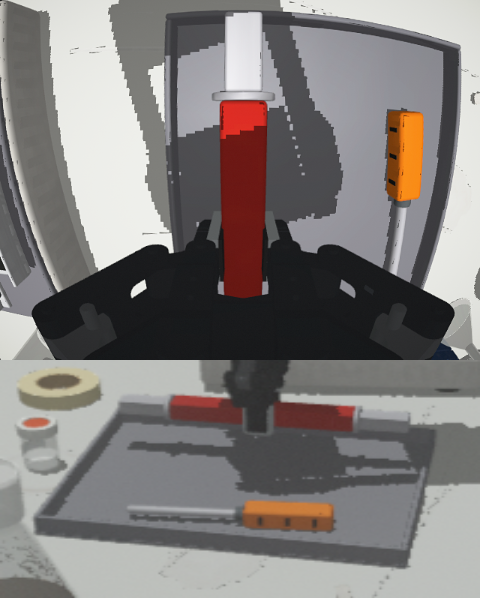

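The wrist and side views show the bar over the tray's right half, parallel to its wall, and the rod flat in the left half. The near bar end is at about (245,12) in the half-size view, and the tray's near corners are at (167,14) and (460,45).

```bash
python3 - <<'E'
from cal import *
w=np.load("w4.npz");p,R=w['p'],w['r'];k=4/3
print(wplane(np.array([(167,14),(460,45),(180,250)])*k,.022,p,R).round(4).tolist())
print(wplane(np.array([(226,13),(263,13)])*k,.063,p,R).round(4).tolist())
E
```

```text
[[0.4607, 0.225, 0.022], [0.4567, 0.4243, 0.022], [0.6097, 0.2316, 0.022]]
[[0.4757, 0.2627, 0.063], [0.4753, 0.2785, 0.063]]
```

play_rows --series '[[0, [0, 0, 0.25], [0, 0, 0]], [0, [0, 0, 0.2], [0, 0, 0]], [0, [0, 0, 0.1], [0, 0, 0]], [0, [0, 0, 0.04], [0, 0, 0]], [0, [0, 0, 0], [0, 0, 0]], [0, [0, 0, 0], [0, 0, 0]]]'

```text
t: 26.82
tool_pos: [0.5845, 0.2734, 0.0102]
tool_rot: [-0.043, 3.141, 0.0]
contact_force: [-0.2, -0.0, -4.0]
opening: 0.0181
grip_force: 113.7
```

play_rows --series '[[0, [0, 0, 0.02], [0, 0, 0]], [0, [0, 0, 0.02], [0, 0, 0]]]'

```text
t: 27.08
tool_pos: [0.5842, 0.2733, 0.008]
tool_rot: [-0.043, 3.141, 0.0]
contact_force: [-0.4, -0.2, -4.0]
opening: 0.0181
grip_force: 113.7
```

play_rows --series '[[0, [0, 0, 0.02], [0, 0, 0]], [0, [0, 0, 0.02], [0, 0, 0]], [0, [0, 0, 0], [0, 0, 0]]]'

```text
t: 27.45
tool_pos: [0.584, 0.2733, 0.0056]
tool_rot: [0.043, -3.141, 0.0]
contact_force: [-0.2, 0.0, -4.5]
opening: 0.0178
grip_force: 113.7
```

play_rows --series '[[0, [0, 0, 0.02], [0, 0, 0]], [0, [0, 0, 0], [0, 0, 0]]]'

```text
t: 27.7
tool_pos: [0.584, 0.2733, 0.0047]
tool_rot: [0.043, -3.141, 0.0]
contact_force: [0.4, -0.4, -4.4]
opening: 0.0182
grip_force: 113.7
```

play_rows --series '[[0, [0, 0, 0.02], [0, 0, 0]], [0, [0, 0, 0], [0, 0, 0]]]'

```text
t: 27.95
tool_pos: [0.5841, 0.2733, 0.0045]
tool_rot: [0.043, -3.141, 0.0]
contact_force: [-3.2, -1.6, 1.7]
opening: 0.0183
grip_force: 117.2
```

play_rows --series '[[0.25, [0, 0, 0], [0, 0, 0]], [0.35, [0, 0, 0], [0, 0, 0]], [0.4, [0, 0, 0], [0, 0, 0]], [0.4, [0, 0, 0], [0, 0, 0]], [0.4, [0, 0, -0.2], [0, 0, 0]], [0.4, [0, 0, -0.6], [0, 0, 0]], [0.4, [0, 0, -0.9], [0, 0, 0]], [0.4, [0, 0, -0.9], [0, 0, 0]]]'

```text
t: 28.95
tool_pos: [0.584, 0.2733, 0.1357]
tool_rot: [-0.043, 3.141, 0.0]
contact_force: [0.9, 0.3, 0.5]
opening: 0.0344
grip_force: 0.0
```

play_rows --series '[[0.4, [0, 0, -0.7], [0, 0, 0]], [0.4, [0, 0, -0.4], [0, 0, 0]], [0.4, [0, 0, 0], [0, 0, 0]], [0.4, [0, 0, 0], [0, 0, 0]]]'

```text
t: 29.45
tool_pos: [0.5831, 0.273, 0.1867]
tool_rot: [0.043, -3.138, 0.002]
contact_force: [0.5, 1.0, -0.2]
opening: 0.0342
grip_force: 0.0
```

```bash
python3 rep.py; python3 - <<'E'
from station import imaging
import cv2,numpy as np
d=imaging.get_image("wrist")["color"];s=imaging.get_image("side")["color"]
m=np.vstack([cv2.resize(d,(480,360)),cv2.resize(s[170:370,230:450],(480,240))])
cv2.imwrite("pics/m5.png",m)
E
```

```text
t 29.45 p [0.5831 0.273  0.1867] F [ 0.5  1.  -0.2] Ftool [-0.5  1.   0.2] Ttool [-0.02  0.02 -0.04] Tworld [0.02 0.02 0.04] pitch_x(deg,+=tool x up) 0.17 roll -0.05 yaw -178.43449447139736
```

View pics/m5.png

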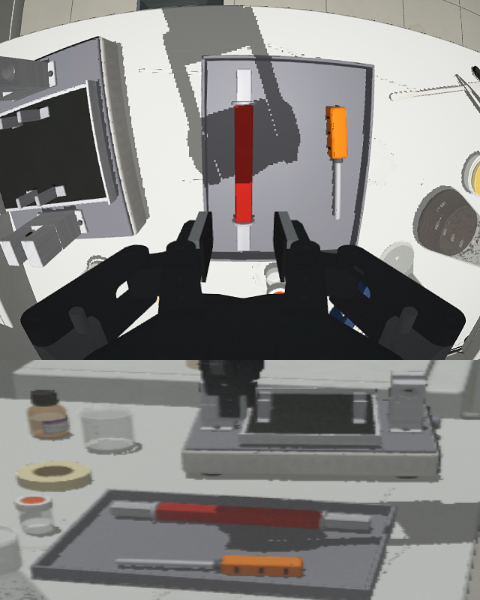

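The bar (wrist view column 244, rows 68 to 250) and the rod (column 338) both lie flat inside the tray. The beaker, vial and tape are undisturbed and the gripper is clear, so I'm handing in.

```bash
python3 -c "
from station import ctrl
print(ctrl.finish_job())"
```

```text
the job is handed in; nothing more can be done
None
```

The job is handed in at about 29.5 s: I pushed the keeper pin to its stop (17 N), lifted the bar level out of both brackets, laid rod and bar flat in the tray (the bar released perhaps 3 mm above its floor), and left the glassware and tape in place.

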